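Start the gear test rig from its switch board

ROBOT

A 6-joint arm with a two-finger parallel gripper is mounted at the origin on the work surface. World frame = base frame: x ahead of the robot, y to its left, z up, the work surface at z = 0. Lengths are in mm, angles in rad, forces in N, time in s.
With the tool pointing down it reaches from about 350 to 975 mm from the base axis. Payload 7.1 kg.
Tool frame: the origin (TCP) lies on the mounting face of the last link; the fingertips stand 182 mm ahead of it and the grasp point (between the pads) lies 163 mm ahead of it (ctrl.finger_overhang is the distance from the TCP to the fingertips, in mm); z points along the fingers, y is the direction in which the jaws open and shut (so a half turn about z gives the same grasp; the last joint's range is limited). The gripper opens to 88 mm and grips with 3 to 60 N. Pads are 20 mm wide; open, the fingers measure 115 mm over their backs; the gripper's body (75 mm by 178 mm) begins 61 mm behind the grasp point.
Start: joints at [1.274, 0.423, 1.63, -0, 1.089, -0.019], TCP at [171.369, 601.032, 404.675] pointing down, gripper open.
Joint ranges: [-3, 3], [-0.9, 2.11], [0.09, 2.58], [-1.31, 4.45], [0.11, 2.69], [-2.54, 2.54]. Speed limits (rad/s): [2.39, 2.39, 3.01, 3.14, 3.14, 3.14].

INTERFACE

Orientations are given as a rotation vector (axis times angle).
In Python, from workcell import ctrl, viewer, recognise gives the robot as it stands.
- The arm moves only by the shell command python3 -m handwheel 'ROWS'. ROWS is JSON, a list of rows, each an object of numbers: "gripper": the closure, from 0 (fully open) to 1 (shut); "tx", "ty", "tz": the shift along the tool's x, y, z in m; "rx", "ry", "rz": the turn, a rotation vector about the tool's x, y, z in degrees. In form: [{"gripper": .., "tx": .., "ty": .., "tz": .., "rx": .., "ry": .., "rz": ..}, ...]. A call has 1 to 8 rows; each row shifts and turns the commanded pose from where the row before left it, along the tool's axes as they then stand; what a row does not reach is not made up. A row lasts 1/8 s, in which the tool goes at most 62.5 mm and 10.7 degrees, less where a joint would pass 70% of its speed; a pose out of reach is approached as far as the arm can. A call with a gripper value outside its range is refused whole. The fingers move at their own pace and stop on an object; the grip force is fixed at half the most. Time passes only in rows, so rows that do not move let the fingers close. It gives the time, the measured TCP pose, the force and the opening at its end, in the units of the state.
- ctrl.get_obs(): the state, without advancing time (a new reading comes with each control period).
- viewer.get_image(name): name is "scene" or "side" or "wrist"; returns a dict with "image" (420x560x3 uint8, red, green, blue), "range_z" (420x560 float32, mm along the optical axis (not along the pixel's ray), 0 where there is no reading), "vfov" (degrees; the focal length in pixels is half the picture's height over the tangent of half this angle, whatever the lens; pixels are square), "cx", "cy" (the principal point, pixels), "extrinsics" (4x4, takes a point from world to camera coordinates); the wrist camera has in their place "T_tool_cam" (4x4, takes a point from camera to tool coordinates, whose origin is the TCP and whose axes are the flange's). Camera axes: x right, y up, looking along -z (the intrinsics and any distortion apply to the point x, -y, -z); pixel columns grow to the right and rows downward; lengths in mm; the calibration is good to about 2 mm. A picture is of the moment at which its call begins: read the wrist's pose just before it.
- ctrl.close_job(): hands the job in, once; it reports no verdict.
Trained networks look in a picture, given as the dict that the camera call returned (one of the last four; its "shot" number tells which), for a name from the list of things; names that differ only in an ending like _2 or _b are one class to them, and where a whole thing is asked for, a point or a joint stands for the part that bears it (a point fixed in the world has none). Each returns a list of dicts, best first, with "p" (0 to 1); they miss things now and then, are a little off and sometimes report something else, mostly with a low value. They report only what shows in the picture. A call takes as long as a camera call. They do not tell look-alikes from the thing itself.
- recognise(picture, name): "xy" ([column, row] as shares, 0 to 1, of the picture: columns of its width, rows of its height, amid what is visible of it).
The state is a dict: "t": time; "qpos": joint angles; "qvel": joint speeds; "joint_torque": joint torques, N m; "ee_pos": TCP position; "orientation": TCP orientation; "ft_force": force on the tool from outside, world axes, zero at the start; "moment": the same for the moment, N m; "width": finger opening in mm.
Only numpy, scipy, OpenCV 4.12 (cv2) and the standard library are available. Lean on these libraries where they do the work, as an engineer would, in place of code of your own. Each camera call takes 0.05 s, during which the arm holds its last target.

TASK

Start the gear test rig by pressing its switches on the aluminium board, in this order: push the raised end of the rocker fully down so that the rocker goes over and stays over, then push the square latching key fully down so that it stays down, then press the flat round button fully down, hold it down for at least two seconds and let it come back up. Only press, with the fingertips; never press the domed mushroom stop button, press nothing ahead of its turn, and leave the gears and other loose parts lying where they are.

Things in the scene. Friction and masses are not known exactly. Their poses are not given: they have to be found in the camera images.
- board: Fixed aluminium board, 300 x 300 mm, 15 mm thick, flat on the table; origin at the centre of its underside. Four fixed grey modules with the switches, 70 x 70 mm, tops 60 mm above the table, stand on it at the corners of a square of 150 mm side; which is at which corner varies, and each is turned about the vertical.
- rocker_press (a point): Press point on the rocker, a flat dark paddle 64 x 36 x 8 mm on a level pivot 72 mm above the table: on its top face, 24 mm from the pivot, 8 mm from the end raised at the start (three thin cross ribs there). x axis: from the pivot to the raised end (level at joint 0, dips with the joint); y along the pivot; z up. Pressed over, it goes down about 10 mm, from 81 to 71 mm above the table.
- rocker (a joint): Rocker angle, rad: near 0 at the start (end with point rocker_press raised by 0.2 rad from level), 0.4 when fully over (that end down). It has friction only, stays where it is left; about 2.5 N at the press point moves it.
- key_top (a point): Centre of the top face of the square latching key: dark cap 30 x 30 mm standing about 14 mm proud of its module (top about 74 mm above the table) at the start, 6 mm proud when fully down. z up, x and y along its sides.
- key (a joint): Depth of the square key, m: near 0 up, 0.008 fully down. About 3 N moves it; it stays where it is pushed.
- start_top (a point): Centre of the top face of the flat round start button: dark cap 32 mm across, its top about 78 mm above the table, standing 6 mm above a round dark collar 48 mm across. z up.
- start (a joint): Depth of the round button, m: 0 up, 0.006 fully down. Sprung: 1.5 N starts it, 5 N holds it fully down, and it comes back by itself.
- stop_top (a point): Top of the domed mushroom stop button (dark, 44 mm across, on a stem, top 90 mm above the table). Must not be pressed.
- stop (a joint): Depth of the mushroom stop button, m: 0 up, 0.008 fully down, sprung, 1.8 N starts it.
- gear: Loose gear on the board between the modules, near its middle: 54 mm across, 20 mm high; origin at the centre of its underside.
- collar: Loose steel ring on the board, 34 mm across, 14 mm high; origin at the centre of its underside.
- spindle: Loose steel spindle standing on the board, 32 mm across its flange, 45 mm high; origin at the centre of its underside.
- big_gear: Loose gear on the table to the robot's left of the board, 90 mm across, 24 mm high; origin at the centre of its underside.
- grease_jar: Loose white jar on the table, to the robot's left of the board, 64 mm across, 75 mm high; origin at the centre of its underside.
- cluster_gear: Loose double gear on the table to the robot's right of the board, 66 mm across, 42 mm high; origin at the centre of its underside.
- wrench: Loose wrench lying on the table to the robot's right of the board, pointing roughly ahead; origin under its middle.
There are look-alikes about, which are no part of the job. What is shaped like the wrench but green or purple is not meant.

How it is judged:
By the outcome, as a careful person would: the job done as asked, in the order asked, and still so for the second after the job is handed in, with the robot touching nothing.
It also fails if it takes over 51 s, if anything falls off the work surface, if the arm or the gripper's body presses on something with over 40 N, if the wrist force passes 120 N, or if a joint passes its speed limit or range.

## Working session

There is one attempt and no reset: what is moved stays moved. The work goes in short steps, Python scripts to look and compute and a shell command to move; the robot and the scene stay as the last step left them, time stands still between calls to the robot, and variables do not carry over. Pictures are saved under pics/ and viewed, and the job is handed in when it is done.

```bash
ls; mkdir -p pics; cat > h.py <<'E'
import numpy as np, cv2
from workcell import ctrl, viewer, recognise
from scipy.spatial.transform import Rotation as R
def K(p):
    f=p["image"].shape[0]/2/np.tan(np.radians(p["vfov"])/2); return f,p["cx"],p["cy"]
def cam2w(p,obs=None):
    if "extrinsics" in p: return np.linalg.inv(np.array(p["extrinsics"]))
    T=np.eye(4);T[:3,:3]=R.from_rotvec(obs["orientation"]).as_matrix();T[:3,3]=obs["ee_pos"]
    return T@np.array(p["T_tool_cam"])
def world(p,M):
    f,cx,cy=K(p);z=p["range_z"];v,u=np.mgrid[:z.shape[0],:z.shape[1]]
    P=np.stack([(u-cx)/f*z,-(v-cy)/f*z,-z],-1)
    return P@M[:3,:3].T+M[:3,3]
E
python3 - <<'E'
from h import *
o=ctrl.get_obs();print(o)
for n in("scene","side","wrist"):
    o=ctrl.get_obs();p=viewer.get_image(n);print(n,{k:v for k,v in p.items() if k not in("image","range_z")})
    cv2.imwrite(f"pics/{n}0.png",p["image"][...,::-1])
    W=world(p,cam2w(p,o));np.savez(f"{n}0.npz",W=W,im=p["image"],z=p["range_z"])
    for k in("rocker_press","key_top","start_top","stop_top","gear","spindle","collar"):
        for r in recognise(p,k)[:2]:
            c,w=int(r["xy"][0]*560),int(r["xy"][1]*420);print(k,c,w,r["p"],W[min(w,419),min(c,559)].round(1),p["range_z"][w,c])
E
```

```text
pics
{'t': 0.0, 'qpos': array([ 1.27400217e+00,  4.23826183e-01,  1.63068573e+00,  2.77963658e-05,
        1.08858652e+00, -1.90083631e-02]), 'qvel': array([ 0.00071429, -0.00040425, -0.00103039,  0.0006308 ,  0.00193796,
        0.0014964 ]), 'joint_torque': array([ 5.45519928e-03, -5.44616032e+01, -2.73677605e+01,  6.46084221e-02,
        2.27714237e-02, -9.72637599e-05]), 'ee_pos': array([171.28798147, 600.7817174 , 403.9123145 ]), 'orientation': array([-4.34927130e-01, -3.11107650e+00,  2.32957761e-03]), 'ft_force': array([-0.27588336,  0.12633739,  0.43270707]), 'moment': array([-0.0062146 , -0.03002365,  0.00015766]), 'width': 88.03898245953356}
scene {'vfov': 45.13159862508077, 'cx': 282.4831592469304, 'cy': 221.35728441706866, 'extrinsics': array([[-5.96546439e-01,  8.02577654e-01,  1.20633409e-03,
         3.35379055e+02],
       [-5.11347875e-01, -3.81236446e-01,  7.70183175e-01,
         1.48484842e+02],
       [ 6.18591704e-01,  4.58833174e-01,  6.37821622e-01,
        -1.81224468e+03],
       [ 0.00000000e+00,  0.00000000e+00,  0.00000000e+00,
         1.00000000e+00]]),
[... 1086 characters left out ...]
top_top 315 210 0.45 [620.1 -47.3  88.3] 1396.2656
gear 284 197 0.81 [547.3  50.4  34. ] 1497.7882
spindle 288 230 0.52 [546.1 -88.4  62.8] 1387.481
collar 288 176 0.63 [565.8 134.4  29.3] 1555.1891
collar 312 214 0.42 [610.6 -60.8  89.1] 1386.7711
wrist {'vfov': 61.52147112116742, 'cx': 282.1525771519037, 'cy': 205.64037481227984, 'T_tool_cam': array([[-4.15577531e-04,  9.66778124e-01,  2.55616678e-01,
         7.11473095e+01],
       [ 9.99999864e-01,  3.21063004e-04,  4.11478569e-04,
         5.98119818e-01],
       [ 3.15739421e-04,  2.55616814e-01, -9.66778126e-01,
         1.97494755e+01],
       [ 0.00000000e+00,  0.00000000e+00,  0.00000000e+00,
         1.00000000e+00]]), 'shot': 3}
```

```bash
python3 - <<'E'
import cv2
for n,(x,y,w,h) in {"scene":(200,190,180,135),"side":(190,120,200,150)}.items():
    im=cv2.imread(f"pics/{n}0.png")[y:y+h,x:x+w];cv2.imwrite(f"pics/{n}0c.png",cv2.resize(im,(800,600),interpolation=cv2.INTER_CUBIC))
E
```

```text
(no output)
```

View pics/side0.png

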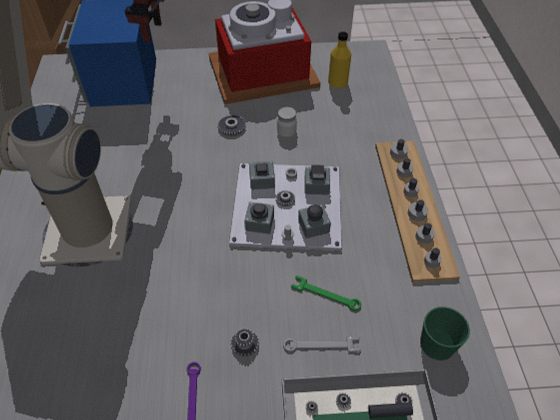

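```bash
sleep 1
```

```text
(no output)
```

View pics/side0c.png

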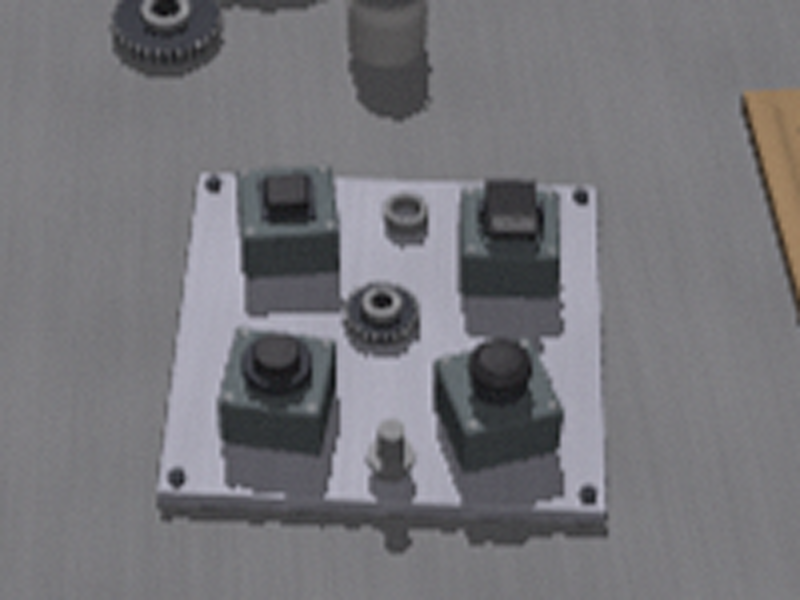

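View pics/scene0c.png

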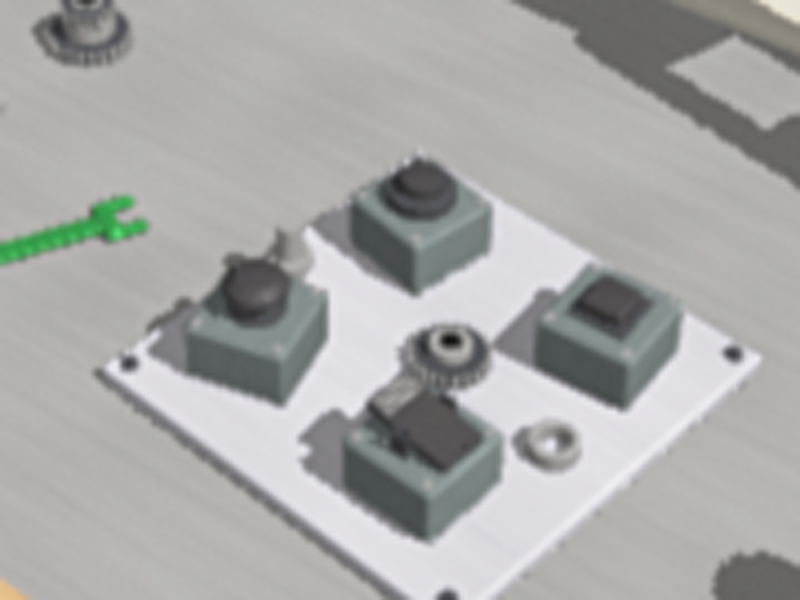

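```bash
cat >> h.py <<'E'
def delta(t,o=None):
    o=o or ctrl.get_obs(); Rm=R.from_rotvec(o["orientation"]).as_matrix()
    return (Rm.T@(np.array(t)-o["ee_pos"])).round(1)
E
python3 - <<'E'
from h import *
o=ctrl.get_obs();print(R.from_rotvec(o["orientation"]).as_matrix().round(3),o["t"]);print(delta((555,40,400)))
E
```

```text
[[-0.962  0.274  0.   ]
 [ 0.274  0.962  0.   ]
 [-0.     0.    -1.   ]] 1.2
[-522.8 -434.3    4.7]
```

```bash
python3 -m handwheel '[{"gripper":1,"tx":-0.0436,"ty":-0.0362,"tz":0},{"gripper":1,"tx":-0.0436,"ty":-0.0362,"tz":0},{"gripper":1,"tx":-0.0436,"ty":-0.0362,"tz":0},{"gripper":1,"tx":-0.0436,"ty":-0.0362,"tz":0},{"gripper":1,"tx":-0.0436,"ty":-0.0362,"tz":0},{"gripper":1,"tx":-0.0436,"ty":-0.0362,"tz":0},{"gripper":1,"tx":-0.0436,"ty":-0.0362,"tz":0},{"gripper":1,"tx":-0.0436,"ty":-0.0362,"tz":0}]'
python3 -m handwheel '[{"gripper":1,"tx":-0.0436,"ty":-0.0362,"tz":0},{"gripper":1,"tx":-0.0436,"ty":-0.0362,"tz":0},{"gripper":1,"tx":-0.0436,"ty":-0.0362,"tz":0},{"gripper":1,"tx":-0.0436,"ty":-0.0362,"tz":0},{"gripper":1,"rz":-8},{"gripper":1,"rz":-8},{"gripper":1},{"gripper":1}]'
python3 - <<'E'
from h import *
o=ctrl.get_obs();p=viewer.get_image("wrist");print(o["t"],o["ee_pos"],o["orientation"],o["width"],o["qpos"].round(2),o["ft_force"])
W=world(p,cam2w(p,o));np.savez("wrist1.npz",W=W,im=p["image"],z=p["range_z"])
cv2.imwrite("pics/wrist1.png",cv2.resize(p["image"][...,::-1],(800,600)))
for k in("rocker_press","key_top","start_top","stop_top"):
        for r in recognise(p,k)[:2]:
            c,w=int(r["xy"][0]*560),int(r["xy"][1]*420);print(k,c,w,r["p"],W[w,c].round(1))
E
```

```text
1.2 [171.3843558  601.04030287 404.6681419 ] [4.34962264e-01 3.11130774e+00 6.80295997e-06] 87.80099918042785 [ 1.27  0.42  1.63 -0.    1.09 -0.02] [-0.38695706  0.66732711 -0.04338134]$[0]: bad value
$[0]: bad value
```

View pics/wrist1.png

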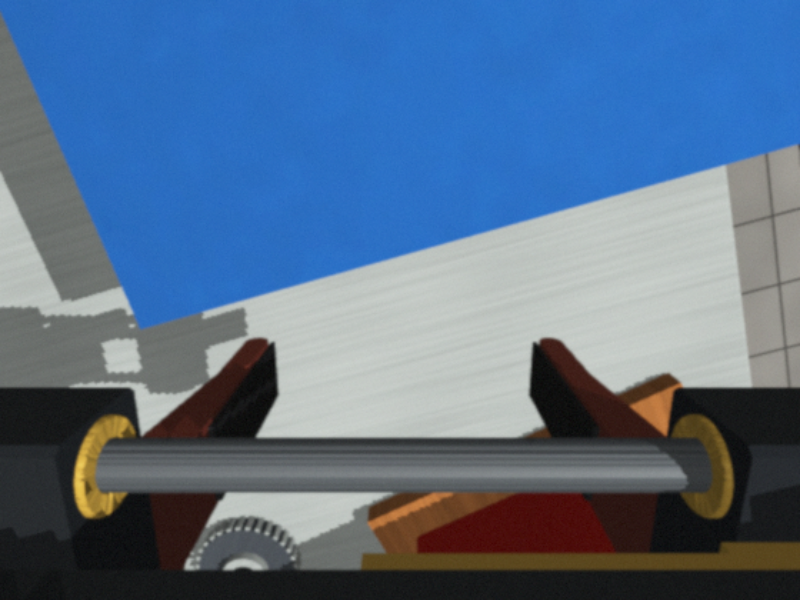

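```bash
python3 -m handwheel '[{"gripper":1,"tx":-0.0436,"ty":-0.0362,"tz":0,"rx":0,"ry":0,"rz":0},{"gripper":1,"tx":-0.0436,"ty":-0.0362,"tz":0,"rx":0,"ry":0,"rz":0},{"gripper":1,"tx":-0.0436,"ty":-0.0362,"tz":0,"rx":0,"ry":0,"rz":0},{"gripper":1,"tx":-0.0436,"ty":-0.0362,"tz":0,"rx":0,"ry":0,"rz":0},{"gripper":1,"tx":-0.0436,"ty":-0.0362,"tz":0,"rx":0,"ry":0,"rz":0},{"gripper":1,"tx":-0.0436,"ty":-0.0362,"tz":0,"rx":0,"ry":0,"rz":0},{"gripper":1,"tx":-0.0436,"ty":-0.0362,"tz":0,"rx":0,"ry":0,"rz":0},{"gripper":1,"tx":-0.0436,"ty":-0.0362,"tz":0,"rx":0,"ry":0,"rz":0}]' &&
python3 -m handwheel '[{"gripper":1,"tx":-0.0436,"ty":-0.0362,"tz":0,"rx":0,"ry":0,"rz":0},{"gripper":1,"tx":-0.0436,"ty":-0.0362,"tz":0,"rx":0,"ry":0,"rz":0},{"gripper":1,"tx":-0.0436,"ty":-0.0362,"tz":0,"rx":0,"ry":0,"rz":0},{"gripper":1,"tx":-0.0436,"ty":-0.0362,"tz":0,"rx":0,"ry":0,"rz":0},{"gripper":1,"tx":0,"ty":0,"tz":0,"rx":0,"ry":0,"rz":-8},{"gripper":1,"tx":0,"ty":0,"tz":0,"rx":0,"ry":0,"rz":-8},{"gripper":1,"tx":0,"ty":0,"tz":0,"rx":0,"ry":0,"rz":0}]'
python3 - <<'E'
from h import *
o=ctrl.get_obs();p=viewer.get_image("wrist");print(o["t"],o["ee_pos"],o["orientation"],o["width"],o["qpos"].round(2),o["ft_force"])
W=world(p,cam2w(p,o));np.savez("wrist1.npz",W=W,im=p["image"],z=p["range_z"])
cv2.imwrite("pics/wrist2.png",cv2.resize(p["image"][...,::-1],(800,600)))
for k in("rocker_press","key_top","start_top","stop_top"):
        for r in recognise(p,k)[:2]:
            c,w=int(r["xy"][0]*560),int(r["xy"][1]*420);print(k,c,w,r["p"],W[w,c].round(1))
E
```

```text
t: 2.45
ee_pos: [428.2, 225.3, 405.0]
orientation: [0.435, 3.111, 0.001]
ft_force: [0.7, 0.4, -0.8]
width: 11.3
t: 3.32
ee_pos: [555.4, 39.6, 404.7]
orientation: [-0.0, -3.142, 0.0]
ft_force: [-0.5, -0.8, -0.1]
width: 0.5
3.325 [555.43301712  39.58958532 404.66714553] [-2.43816277e-04 -3.14156050e+00  2.37589625e-05] 0.5335192285048918 [ 0.05  0.32  1.78 -0.    1.04 -1.52] [-0.50084399 -0.8473515  -0.12534052]
rocker_press 346 267 0.72 [626.2 100.9  76.5]
key_top 389 113 0.95 [485.1 131.7  73.4]
start_top 208 98 0.8 [473.1 -20.3  82.6]
stop_top 191 257 0.8 [611.1 -42.1  87.9]
```

```bash
sleep 1
```

```text
(no output)
```

View pics/wrist2.png

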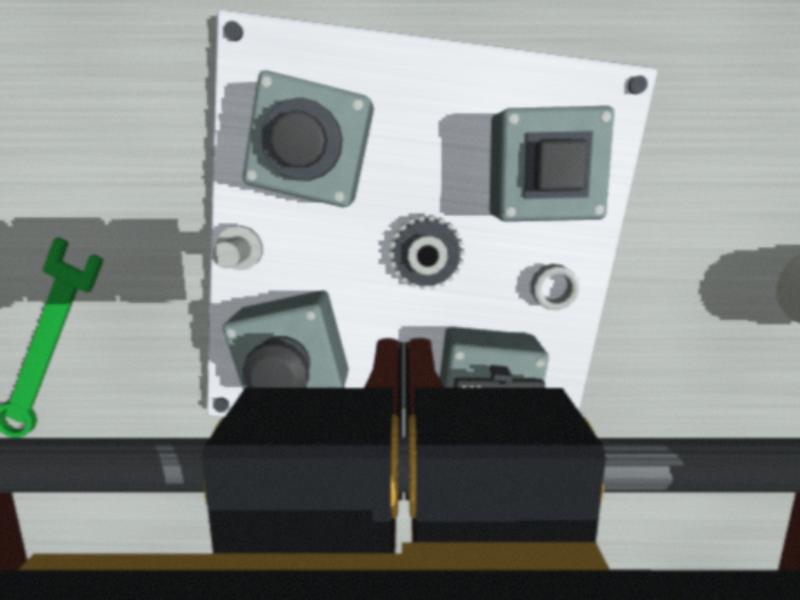

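```bash
python3 - <<'E'
import numpy as np
for n in("scene0","side0","wrist1"):
    d=np.load(n+".npz");W=d["W"];im=d["im"].astype(int)
    for k,(x,y,lo,hi,r) in dict(key=(480,126,70,79,28),start=(468,-27,75,84,28),stop=(617,-45,80,96,35),rocker=(630,105,66,88,48)).items():
        m=(abs(W[...,0]-x)<r)&(abs(W[...,1]-y)<r)&(W[...,2]>lo)&(W[...,2]<hi)&(d["z"]>0)
        P=W[m]
        if len(P)>5: print(n,k,m.sum(),np.median(P,0).round(1),((P.max(0)+P.min(0))/2).round(1),np.percentile(P,5,axis=0).round(0),np.percentile(P,95,axis=0).round(0))
    # module tops & board top
    m=(abs(W[...,0]-550)<160)&(abs(W[...,1]-45)<160)&(W[...,2]>5)&(W[...,2]<25)&(im.min(-1)>150);print(n,"board z",np.median(W[m][:,2]))
E
```

```text
scene0 key 91 [491.8 137.   73.5] [490.7 135.9  74.4] [478. 123.  71.] [506. 151.  76.]
scene0 start 69 [478.3 -18.1  80.8] [474.8 -22.   79.5] [461. -35.  76.] [490.  -6.  83.]
scene0 stop 136 [624.8 -40.3  87.2] [623.2 -42.   87.7] [606. -58.  82.] [639. -25.  92.]
scene0 rocker 314 [648.3 103.8  75.8] [645.2 103.6  77.1] [629.  76.  69.] [666. 132.  83.]
scene0 board z 15.495935414128326
side0 key 71 [487.9 131.5  72.6] [489.  131.6  73.8] [476. 118.  70.] [502. 146.  76.]
side0 start 89 [471.8 -26.8  81. ] [472.2 -27.8  79.4] [459. -39.  76.] [485. -12.  84.]
side0 stop 162 [618.5 -49.9  86.3] [619.3 -47.5  86.3] [602. -65.  81.] [635. -31.  91.]
side0 rocker 212 [643.9  96.9  76.3] [648.5 102.7  76.1] [625.  71.  69.] [664. 128.  82.]
side0 board z 14.630305836697744
wrist1 key 1222 [486.7 135.4  73.1] [486.9 136.1  72.9] [474. 122.  71.] [500. 149.  74.]
wrist1 start 1185 [472.2 -19.8  82. ] [472.4 -20.2  79.7] [460. -33.  80.] [485.  -7.  83.]
wrist1 stop 1207 [611.2 -40.7  87.4] [611.3 -42.5  85.7] [599. -59.  82.] [623. -24.  90.]
wrist1 rocker 502 [626.  103.7  75.6] [626.1 105.3  74.7] [621.  77.  69.] [631. 132.  81.]
wrist1 board z 15.178952349006806
```

```bash
python3 -m handwheel '[{"gripper":1,"tx":-0.045,"ty":0.016,"tz":0.015,"rx":0,"ry":0,"rz":0},{"gripper":1,"tx":-0.045,"ty":0.016,"tz":0.02,"rx":0,"ry":0,"rz":0},{"gripper":1,"tx":-0.04,"ty":0.016,"tz":0.02,"rx":0,"ry":0,"rz":0},{"gripper":1,"tx":-0.03,"ty":0.016,"tz":0.02,"rx":0,"ry":0,"rz":0},{"gripper":1,"tx":0,"ty":0,"tz":0,"rx":0,"ry":0,"rz":0}]'
python3 - <<'E'
from h import *
o=ctrl.get_obs();p=viewer.get_image("wrist");print(o["t"],o["ee_pos"],o["orientation"],o["width"],o["qpos"].round(2),o["ft_force"])
W=world(p,cam2w(p,o));np.savez("wrist3.npz",W=W,im=p["image"],z=p["range_z"])
cv2.imwrite("pics/wrist3.png",cv2.resize(p["image"][...,::-1],(800,600)))
for k in("rocker_press","stop_top","key_top"):
        for r in recognise(p,k)[:2]:
            c,w=int(r["xy"][0]*560),int(r["xy"][1]*420);print(k,c,w,r["p"],W[w,c].round(1))
m=(abs(W[...,0]-645)<45)&(abs(W[...,1]-103)<48)&(W[...,2]>66)&(W[...,2]<90)&(p["range_z"]>0);P=W[m]
print(m.sum(),((P.max(0)+P.min(0))/2).round(1),np.percentile(P,[2,98],axis=0).round(1))
print(cv2.minAreaRect(P[:,:2].astype(np.float32)))
for y in range(65,150,6):
    q=P[abs(P[:,1]-y)<3]
    if len(q):print(y,len(q),np.median(q,0).round(1),np.percentile(q[:,0],[3,97]).round(0))
E
```

```text
t: 4.2
ee_pos: [715.9, 105.2, 327.1]
orientation: [0.003, -3.139, 0.0]
ft_force: [-1.0, -0.1, 0.2]
width: 0.3
4.2 [715.93875699 105.19418738 327.08441081] [ 2.99033179e-03 -3.13889034e+00  4.05200853e-04] 0.26903381485147526 [ 0.13  0.65  1.44  0.    1.06 -1.44] [-1.02023686 -0.1041647   0.21798809]
rocker_press 280 109 0.65 [642.3 104.6  75.4]
stop_top 36 67 0.92 [619.2 -36.3  90.2]
6040 [643.8 104.2  75. ] [[624.1  74.5  70. ]
 [663.3 134.2  82.4]]
((643.7439575195312, 104.19439697265625), (63.692176818847656, 45.941551208496094), 84.30441284179688)
71 80 [650.2  73.4  80.9] [635. 658.]
77 565 [641.2  77.2  81.5] [625. 658.]
83 588 [641.2  83.   80.7] [625. 658.]
89 578 [641.7  89.1  79.5] [625. 659.]
95 584 [642.3  95.1  78. ] [626. 662.]
101 712 [644.1 101.4  76.9] [623. 665.]
107 651 [642.3 107.1  75.8] [622. 665.]
113 580 [642.2 112.8  74.6] [624. 661.]
119 534 [644.7 119.   73.3] [628. 662.]
125 519 [645.3 125.   72.2] [629. 663.]
131 512 [645.9 130.9  71. ] [630. 663.]
137 137 [639.  135.   70.1] [630. 657.]
```

```bash
sleep 1
```

```text
(no output)
```

View pics/wrist3.png

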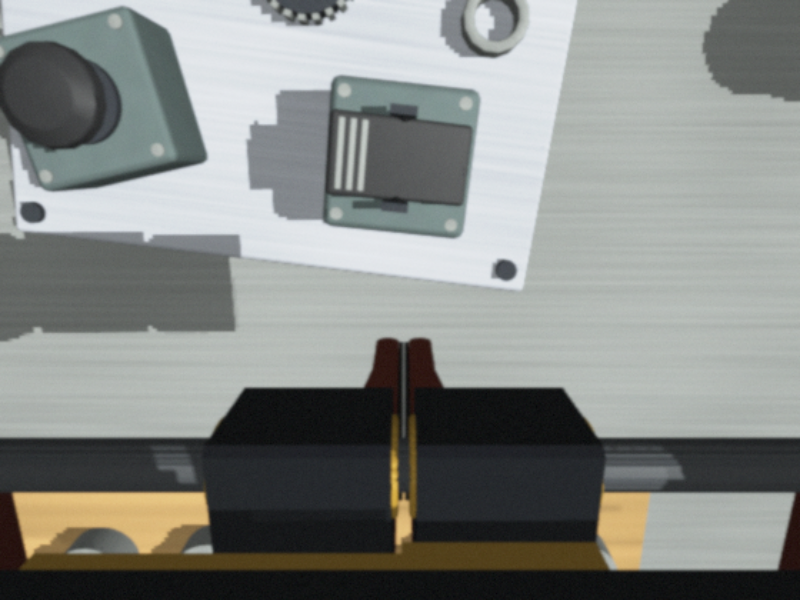

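```bash
python3 -m handwheel '[{"gripper":1,"tx":0.038,"ty":-0.013,"tz":0,"rx":0,"ry":0,"rz":0},{"gripper":1,"tx":0.036,"ty":-0.013,"tz":0,"rx":0,"ry":0,"rz":0},{"gripper":1,"tx":0,"ty":0,"tz":0.03,"rx":0,"ry":0,"rz":0},{"gripper":1,"tx":0,"ty":0,"tz":0.022,"rx":0,"ry":0,"rz":0},{"gripper":1,"tx":0,"ty":0,"tz":0,"rx":0,"ry":0,"rz":0}]'
python3 - <<'E'
from h import *
o=ctrl.get_obs();print(o["t"],o["ee_pos"],o["orientation"],o["ft_force"],ctrl.finger_overhang)
E
```

```text
t: 5.03
ee_pos: [640.3, 77.4, 277.4]
orientation: [0.001, -3.14, 0.0]
ft_force: [0.1, 0.3, -0.5]
width: 0.8
5.025 [640.26503775  77.40086069 277.44384419] [ 1.15220401e-03 -3.13966638e+00  3.71036127e-04] [ 0.08291135  0.2795188  -0.45557466] 182.0
```

```bash
python3 -m handwheel '[{"gripper":1,"tx":0,"ty":0,"tz":0.01,"rx":0,"ry":0,"rz":0},{"gripper":1,"tx":0,"ty":0,"tz":0.004,"rx":0,"ry":0,"rz":0},{"gripper":1,"tx":0,"ty":0,"tz":0.003,"rx":0,"ry":0,"rz":0},{"gripper":1,"tx":0,"ty":0,"tz":0.003,"rx":0,"ry":0,"rz":0},{"gripper":1,"tx":0,"ty":0,"tz":0.002,"rx":0,"ry":0,"rz":0},{"gripper":1,"tx":0,"ty":0,"tz":0,"rx":0,"ry":0,"rz":0}]'
```

```text
t: 5.78
ee_pos: [641.5, 77.9, 255.7]
orientation: [-0.002, 3.141, 0.0]
ft_force: [-0.3, -1.2, 1.5]
width: 0.5
```

```bash
python3 -m handwheel '[{"gripper":1,"tx":0,"ty":0,"tz":0.001,"rx":0,"ry":0,"rz":0},{"gripper":1,"tx":0,"ty":0,"tz":0.001,"rx":0,"ry":0,"rz":0},{"gripper":1,"tx":0,"ty":0,"tz":0,"rx":0,"ry":0,"rz":0}]'
```

```text
t: 6.15
ee_pos: [641.5, 77.9, 254.2]
orientation: [-0.002, 3.141, -0.0]
ft_force: [-0.7, -4.1, 7.0]
width: 0.7
```

```bash
python3 -m handwheel '[{"gripper":1,"tx":0,"ty":0,"tz":0.001,"rx":0,"ry":0,"rz":0},{"gripper":1,"tx":0,"ty":0,"tz":0.001,"rx":0,"ry":0,"rz":0},{"gripper":1,"tx":0,"ty":0,"tz":0,"rx":0,"ry":0,"rz":0}]'
```

```text
t: 6.52
ee_pos: [641.6, 77.9, 254.0]
orientation: [-0.002, 3.141, -0.0]
ft_force: [-5.8, -2.9, 19.4]
width: 0.6
```

```bash
python3 -m handwheel '[{"gripper":1,"tx":0,"ty":0,"tz":-0.02,"rx":0,"ry":0,"rz":0},{"gripper":1,"tx":0,"ty":0,"tz":-0.03,"rx":0,"ry":0,"rz":0},{"gripper":1,"tx":-0.037,"ty":0.013,"tz":-0.025,"rx":0,"ry":0,"rz":0},{"gripper":1,"tx":-0.037,"ty":0.013,"tz":0,"rx":0,"ry":0,"rz":0},{"gripper":1,"tx":0,"ty":0,"tz":0,"rx":0,"ry":0,"rz":0}]'
python3 - <<'E'
from h import *
o=ctrl.get_obs();p=viewer.get_image("wrist");print(o["t"],o["ee_pos"],o["ft_force"])
W=world(p,cam2w(p,o))
cv2.imwrite("pics/wrist4.png",cv2.resize(p["image"][...,::-1],(800,600)))
m=(abs(W[...,0]-645)<45)&(abs(W[...,1]-103)<48)&(W[...,2]>66)&(W[...,2]<90)&(p["range_z"]>0);P=W[m]
ys=[];zs=[]
for y in range(71,139,6):
    q=P[abs(P[:,1]-y)<3]
    if len(q)>200:z=np.median(q[:,2]);ys.append(y);zs.append(z);print(y,z.round(1))
print("slope",np.polyfit(ys,zs,1))
E
```

```text
t: 7.15
ee_pos: [716.8, 105.2, 327.2]
orientation: [-0.004, 3.139, 0.001]
ft_force: [-0.2, -0.3, -0.1]
width: 0.5
7.15 [716.8381018  105.19455984 327.2366244 ] [-0.20676138 -0.33110621 -0.14174987]
77 71.0
83 72.3
89 73.4
95 74.4
101 75.7
107 76.9
113 78.0
119 79.2
125 80.5
131 81.6
slope [ 0.19565756 55.95591301]
```

```bash
sleep 1
```

```text
(no output)
```

View pics/wrist4.png

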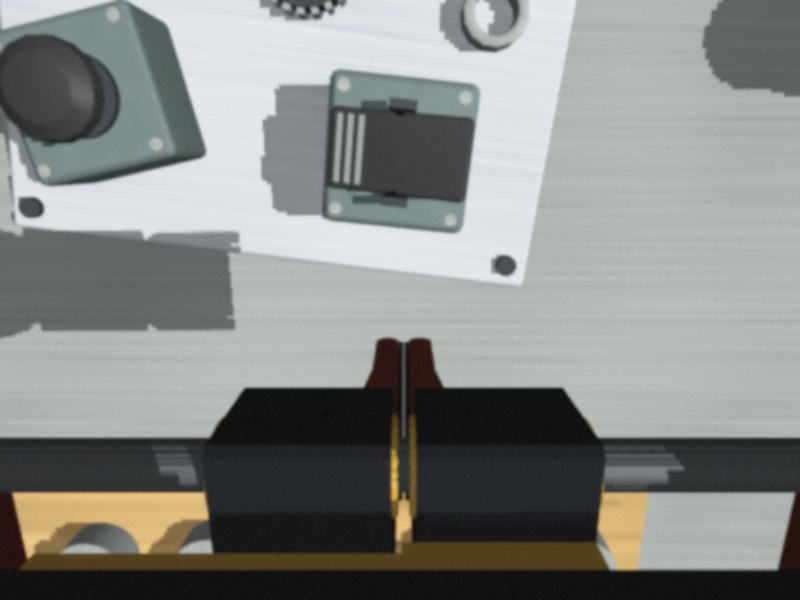

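The rocker is over: the ribbed end at (348,148) is now the low end, sloping -0.19 rad. Next is the key.

```bash
python3 -m handwheel '[{"gripper":1,"tx":0.04,"ty":0.008,"tz":0,"rx":0,"ry":0,"rz":0},{"gripper":1,"tx":0.05,"ty":0.008,"tz":0,"rx":0,"ry":0,"rz":0},{"gripper":1,"tx":0.04,"ty":0.008,"tz":0,"rx":0,"ry":0,"rz":0},{"gripper":1,"tx":0.025,"ty":0.006,"tz":0,"rx":0,"ry":0,"rz":0},{"gripper":1,"tx":0,"ty":0,"tz":0,"rx":0,"ry":0,"rz":0}]'
python3 - <<'E'
from h import *
o=ctrl.get_obs();p=viewer.get_image("wrist");print(o["t"],o["ee_pos"],o["ft_force"])
W=world(p,cam2w(p,o))
cv2.imwrite("pics/wrist5.png",cv2.resize(p["image"][...,::-1],(800,600)))
m=(abs(W[...,0]-488)<30)&(abs(W[...,1]-135)<30)&(W[...,2]>70)&(W[...,2]<82)&(p["range_z"]>0);P=W[m]
print(m.sum(),np.median(P,0).round(1),cv2.minAreaRect(P[:,:2].astype(np.float32)))
print(delta((np.median(P[:,0]),np.median(P[:,1]),277),o))
E
```

```text
t: 7.82
ee_pos: [557.7, 133.8, 326.4]
orientation: [0.004, -3.139, 0.001]
ft_force: [-0.8, 0.4, 0.3]
width: 0.5
7.825 [557.6976239  133.8068066  326.42529626] [-0.75655946  0.366979    0.27642395]
2175 [486.5 136.3  73.2] ((487.0115966796875, 136.4034423828125), (29.516603469848633, 30.040019989013672), 0.14140114188194275)
[71.1  2.7 49.6]
```

```bash
sleep 1
```

```text
(no output)
```

View pics/wrist5.png

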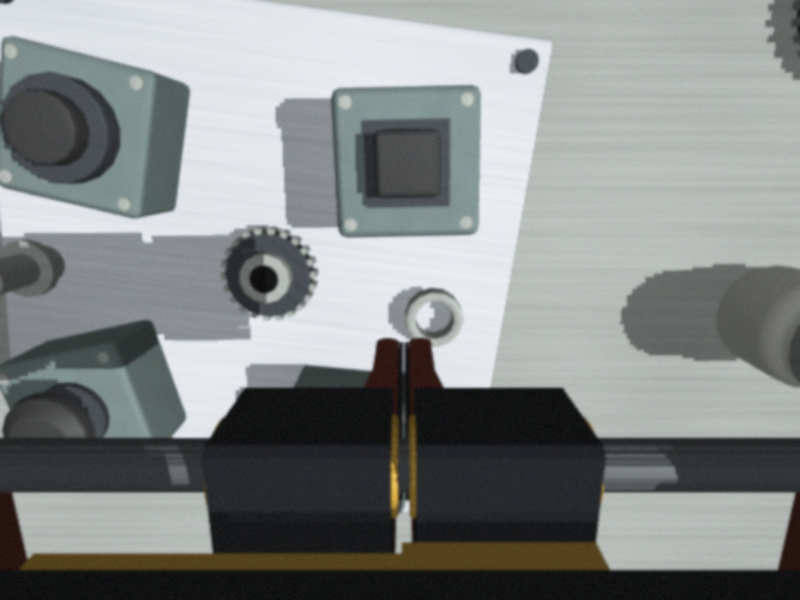

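```bash
python3 -m handwheel '[{"gripper":1,"tx":0.036,"ty":0.003,"tz":0,"rx":0,"ry":0,"rz":0},{"gripper":1,"tx":0.036,"ty":0,"tz":0.02,"rx":0,"ry":0,"rz":0},{"gripper":1,"tx":0,"ty":0,"tz":0.03,"rx":0,"ry":0,"rz":0},{"gripper":1,"tx":0,"ty":0,"tz":0.01,"rx":0,"ry":0,"rz":0},{"gripper":1,"tx":0,"ty":0,"tz":0,"rx":0,"ry":0,"rz":0},{"gripper":1,"tx":0,"ty":0,"tz":0,"rx":0,"ry":0,"rz":0}]'
```

```text
t: 8.62
ee_pos: [489.1, 136.7, 267.3]
orientation: [-0.002, 3.14, 0.001]
ft_force: [-0.1, 0.2, 0.4]
width: 0.7
```

```bash
python3 -m handwheel '[{"gripper":1,"tx":0.002,"ty":0,"tz":0.008,"rx":0,"ry":0,"rz":0},{"gripper":1,"tx":0,"ty":0,"tz":0.004,"rx":0,"ry":0,"rz":0},{"gripper":1,"tx":0,"ty":0,"tz":0.003,"rx":0,"ry":0,"rz":0},{"gripper":1,"tx":0,"ty":0,"tz":0.002,"rx":0,"ry":0,"rz":0},{"gripper":1,"tx":0,"ty":0,"tz":0.002,"rx":0,"ry":0,"rz":0},{"gripper":1,"tx":0,"ty":0,"tz":0.001,"rx":0,"ry":0,"rz":0},{"gripper":1,"tx":0,"ty":0,"tz":0,"rx":0,"ry":0,"rz":0}]'
```

```text
t: 9.5
ee_pos: [486.2, 136.7, 248.0]
orientation: [-0.002, 3.142, -0.0]
ft_force: [-5.4, -1.1, 21.3]
width: 0.9
```

```bash
python3 -m handwheel '[{"gripper":1,"tx":0,"ty":0,"tz":-0.03,"rx":0,"ry":0,"rz":0},{"gripper":1,"tx":0,"ty":0,"tz":-0.05,"rx":0,"ry":0,"rz":0},{"gripper":1,"tx":-0.035,"ty":-0.04,"tz":-0.03,"rx":0,"ry":0,"rz":0},{"gripper":1,"tx":-0.03,"ty":-0.04,"tz":0,"rx":0,"ry":0,"rz":0},{"gripper":1,"tx":0,"ty":-0.02,"tz":0,"rx":0,"ry":0,"rz":0},{"gripper":1,"tx":0,"ty":0,"tz":0,"rx":0,"ry":0,"rz":0}]'
python3 - <<'E'
from h import *
o=ctrl.get_obs();p=viewer.get_image("wrist");print(o["t"],o["ee_pos"],o["ft_force"])
W=world(p,cam2w(p,o))
cv2.imwrite("pics/wrist6.png",cv2.resize(p["image"][...,::-1],(800,600)))
m=(abs(W[...,0]-486.5)<8)&(abs(W[...,1]-136.3)<8);print("key z",np.median(W[m][:,2]),m.sum())
m=(np.hypot(W[...,0]-486.5,W[...,1]-136.3)<36)&(np.hypot(W[...,0]-486.5,W[...,1]-136.3)>27)&(W[...,2]>50);print("module z",np.median(W[m][:,2]))
m=(abs(W[...,0]-472)<28)&(abs(W[...,1]+20)<28)&(W[...,2]>76.5)&(W[...,2]<88)&(p["range_z"]>0);P=W[m]
c=cv2.minEnclosingCircle(P[:,:2].astype(np.float32));print(m.sum(),np.median(P,0).round(1),c,delta((*c[0],277),o))
E
```

```text
t: 10.25
ee_pos: [550.7, 35.9, 356.0]
orientation: [-0.001, -3.14, -0.0]
ft_force: [-0.8, 0.8, -0.9]
width: 0.5
10.25 [550.68784931  35.87617933 355.95976394] [-0.83798079  0.76990709 -0.93893942]
key z 66.03622144439754 465
module z 59.99317990803388
1667 [472.2 -19.8  82. ] ((472.2730712890625, -20.381973266601562), 15.934369087219238) [ 78.2 -56.3  79.1]
```

```bash
sleep 1
```

```text
(no output)
```

View pics/wrist6.png

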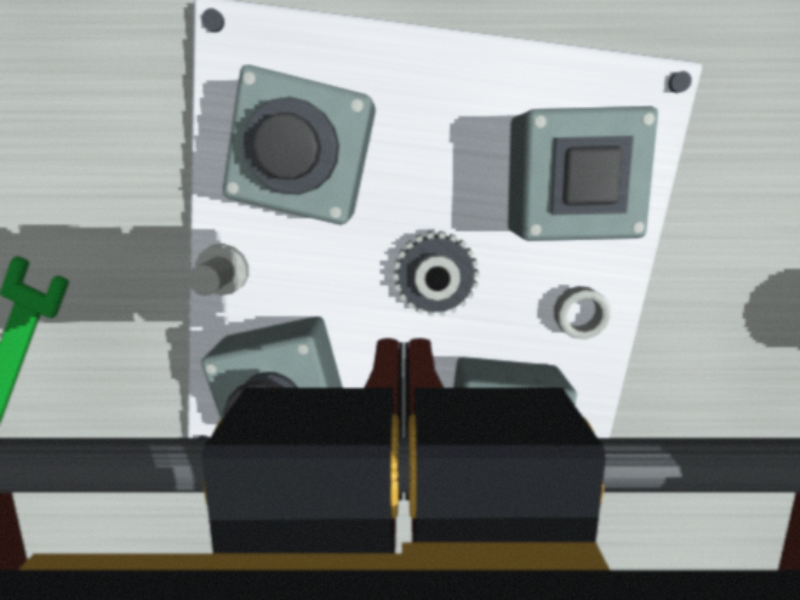

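Key is down (6 mm proud). Start button is at (288,146), a flat disc in a round collar; the domed stop is the hidden one at (270,385).

```bash
python3 -m handwheel '[{"gripper":1,"tx":0.039,"ty":-0.028,"tz":0,"rx":0,"ry":0,"rz":0},{"gripper":1,"tx":0.039,"ty":-0.028,"tz":0.02,"rx":0,"ry":0,"rz":0},{"gripper":1,"tx":0,"ty":0,"tz":0.035,"rx":0,"ry":0,"rz":0},{"gripper":1,"tx":0,"ty":0,"tz":0.02,"rx":0,"ry":0,"rz":0},{"gripper":1,"tx":0,"ty":0,"tz":0,"rx":0,"ry":0,"rz":0},{"gripper":1,"tx":0,"ty":0,"tz":0,"rx":0,"ry":0,"rz":0}]'
```

```text
t: 11.05
ee_pos: [473.5, -18.6, 282.1]
orientation: [-0.004, 3.141, 0.0]
ft_force: [-0.2, -0.5, -0.2]
width: 0.3
```

```bash
python3 -m handwheel '[{"gripper":1,"tx":0.001,"ty":-0.0015,"tz":0.012,"rx":0,"ry":0,"rz":0},{"gripper":1,"tx":0,"ty":0,"tz":0.004,"rx":0,"ry":0,"rz":0},{"gripper":1,"tx":0,"ty":0,"tz":0.002,"rx":0,"ry":0,"rz":0},{"gripper":1,"tx":0,"ty":0,"tz":0.002,"rx":0,"ry":0,"rz":0},{"gripper":1,"tx":0,"ty":0,"tz":0.002,"rx":0,"ry":0,"rz":0},{"gripper":1,"tx":0,"ty":0,"tz":0,"rx":0,"ry":0,"rz":0}]'
```

```text
t: 11.8
ee_pos: [472.3, -20.8, 259.6]
orientation: [0.002, -3.141, -0.0]
ft_force: [-2.2, 0.8, 4.5]
width: 0.6
```

```bash
python3 -m handwheel '[{"gripper":1,"tx":0,"ty":0,"tz":0.001,"rx":0,"ry":0,"rz":0},{"gripper":1,"tx":0,"ty":0,"tz":0.001,"rx":0,"ry":0,"rz":0},{"gripper":1,"tx":0,"ty":0,"tz":0.001,"rx":0,"ry":0,"rz":0},{"gripper":1,"tx":0,"ty":0,"tz":0,"rx":0,"ry":0,"rz":0}]'
```

```text
t: 12.3
ee_pos: [472.3, -20.8, 258.0]
orientation: [0.002, -3.141, 0.0]
ft_force: [-8.2, 0.8, 23.4]
width: 0.2
```

```bash
python3 - <<'E'
import numpy as np
d=np.load("wrist1.npz");W=d["W"];r=np.hypot(W[...,0]-472.3,W[...,1]+20.3);im=d["im"].astype(int)
for a,b in((0,6),(6,10),(10,13),(13,15),(18,20),(20,22),(22,24),(26,30)):
    m=(r>=a)&(r<b)&(W[...,2]>40);z=W[m][:,2];print(a,b,m.sum(),np.percentile(z,[10,50,90]).round(1),np.median(im[m],0))
E
```

```text
0 6 175 [81.3 82.3 83.1] [79. 80. 81.]
6 10 308 [81.3 82.2 83.2] [78. 80. 80.]
10 13 343 [81.3 82.2 83.1] [78. 80. 80.]
13 15 267 [80.7 81.8 82.7] [71. 72. 73.]
18 20 356 [71.4 72.2 73.1] [78.5 83.5 89. ]
20 22 378 [71.2 72.2 73.1] [79. 85. 91.]
22 24 430 [61.3 71.4 72.7] [78. 85. 89.]
26 30 907 [59.3 60.2 61.2] [133. 152. 150.]
```

Travel is from 82 to 76 mm, a hard stop at 23 N and still clear of the 72 mm collar, so the button is fully down. Holding.

```bash
for i in 1; do :; done; python3 -m handwheel '[{"gripper":1,"tx":0,"ty":0,"tz":0,"rx":0,"ry":0,"rz":0},{"gripper":1,"tx":0,"ty":0,"tz":0,"rx":0,"ry":0,"rz":0},{"gripper":1,"tx":0,"ty":0,"tz":0,"rx":0,"ry":0,"rz":0},{"gripper":1,"tx":0,"ty":0,"tz":0,"rx":0,"ry":0,"rz":0},{"gripper":1,"tx":0,"ty":0,"tz":0,"rx":0,"ry":0,"rz":0},{"gripper":1,"tx":0,"ty":0,"tz":0,"rx":0,"ry":0,"rz":0},{"gripper":1,"tx":0,"ty":0,"tz":0,"rx":0,"ry":0,"rz":0},{"gripper":1,"tx":0,"ty":0,"tz":0,"rx":0,"ry":0,"rz":0}]'
python3 -m handwheel '[{"gripper":1,"tx":0,"ty":0,"tz":0,"rx":0,"ry":0,"rz":0},{"gripper":1,"tx":0,"ty":0,"tz":0,"rx":0,"ry":0,"rz":0},{"gripper":1,"tx":0,"ty":0,"tz":0,"rx":0,"ry":0,"rz":0},{"gripper":1,"tx":0,"ty":0,"tz":0,"rx":0,"ry":0,"rz":0},{"gripper":1,"tx":0,"ty":0,"tz":0,"rx":0,"ry":0,"rz":0},{"gripper":1,"tx":0,"ty":0,"tz":0,"rx":0,"ry":0,"rz":0},{"gripper":1,"tx":0,"ty":0,"tz":0,"rx":0,"ry":0,"rz":0},{"gripper":1,"tx":0,"ty":0,"tz":0,"rx":0,"ry":0,"rz":0}]'
python3 -m handwheel '[{"gripper":1,"tx":0,"ty":0,"tz":0,"rx":0,"ry":0,"rz":0},{"gripper":1,"tx":0,"ty":0,"tz":0,"rx":0,"ry":0,"rz":0},{"gripper":1,"tx":0,"ty":0,"tz":0,"rx":0,"ry":0,"rz":0},{"gripper":1,"tx":0,"ty":0,"tz":0,"rx":0,"ry":0,"rz":0},{"gripper":1,"tx":0,"ty":0,"tz":0,"rx":0,"ry":0,"rz":0},{"gripper":1,"tx":0,"ty":0,"tz":0,"rx":0,"ry":0,"rz":0},{"gripper":1,"tx":0,"ty":0,"tz":0,"rx":0,"ry":0,"rz":0}]'
python3 -m handwheel '[{"gripper":1,"tx":0,"ty":0,"tz":-0.02,"rx":0,"ry":0,"rz":0},{"gripper":1,"tx":0,"ty":0,"tz":-0.05,"rx":0,"ry":0,"rz":0},{"gripper":1,"tx":-0.04,"ty":0.03,"tz":-0.04,"rx":0,"ry":0,"rz":0},{"gripper":1,"tx":-0.04,"ty":0.03,"tz":0,"rx":0,"ry":0,"rz":0},{"gripper":1,"tx":0,"ty":0,"tz":0,"rx":0,"ry":0,"rz":0},{"gripper":1,"tx":0,"ty":0,"tz":0,"rx":0,"ry":0,"rz":0}]'
python3 - <<'E'
from h import *
o=ctrl.get_obs();p=viewer.get_image("wrist");print(o["t"],o["ee_pos"],o["ft_force"])
W=world(p,cam2w(p,o))
cv2.imwrite("pics/wrist7.png",cv2.resize(p["image"][...,::-1],(800,600)))
for n,x,y in(("key",486.5,136.3),("start",472.3,-20.3)):
    m=(np.hypot(W[...,0]-x,W[...,1]-y)<8);print(n,np.median(W[m][:,2]))
p=viewer.get_image("side");im=p["image"][120:270,190:390,::-1];cv2.imwrite("pics/side7.png",cv2.resize(im,(800,600),interpolation=cv2.INTER_CUBIC))
W=world(p,cam2w(p))
for y in range(76,134,8):
    m=(abs(W[...,0]-644)<15)&(abs(W[...,1]-y)<4)&(W[...,2]>65)&(W[...,2]<90);print(y,m.sum(),np.median(W[m][:,2]) if m.any() else None)
E
```

```text
t: 13.3
ee_pos: [472.3, -20.8, 258.0]
orientation: [0.002, -3.141, -0.0]
ft_force: [-7.7, 1.1, 24.1]
width: 0.4
t: 14.3
ee_pos: [472.3, -20.8, 258.0]
orientation: [0.002, -3.142, 0.0]
ft_force: [-7.4, 0.8, 24.9]
width: 0.1
t: 15.18
ee_pos: [472.4, -20.8, 258.0]
orientation: [0.002, -3.142, 0.0]
ft_force: [-9.1, 0.4, 23.2]
width: 0.0
t: 15.92
ee_pos: [550.8, 38.4, 364.9]
orientation: [0.003, -3.14, 0.001]
ft_force: [0.3, 0.1, -1.2]
width: 0.3
15.925 [550.8105526   38.43637918 364.93217047] [ 0.25943065  0.11787768 -1.19425192]
key 66.03119172138042
start 82.28151819670342
76 30 71.25913999654847
84 23 72.22005221515451
92 22 72.93231983954013
100 32 74.81071705230204
108 25 76.25999141633383
116 25 78.82234533399674
124 24 79.16689654312609
132 14 79.73930180122557
```

```bash
sleep 1
```

```text
(no output)
```

View pics/side7.png

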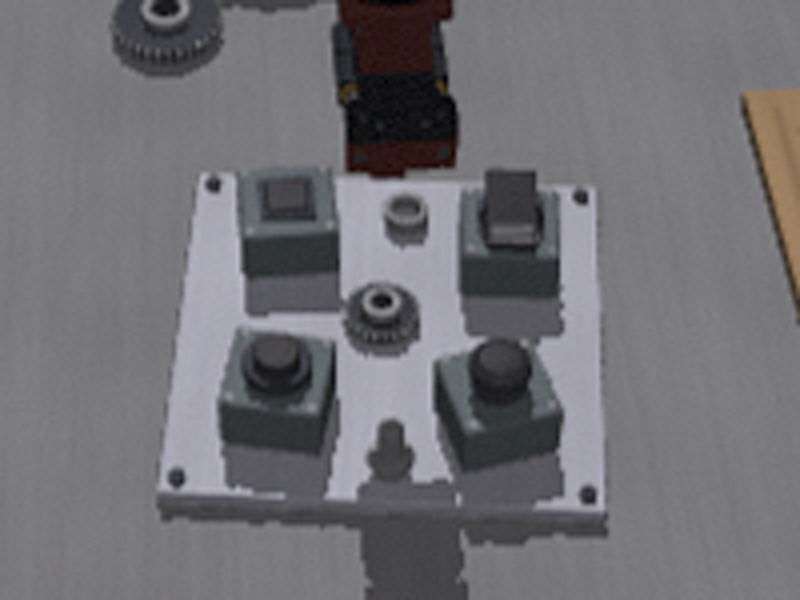

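View pics/wrist7.png

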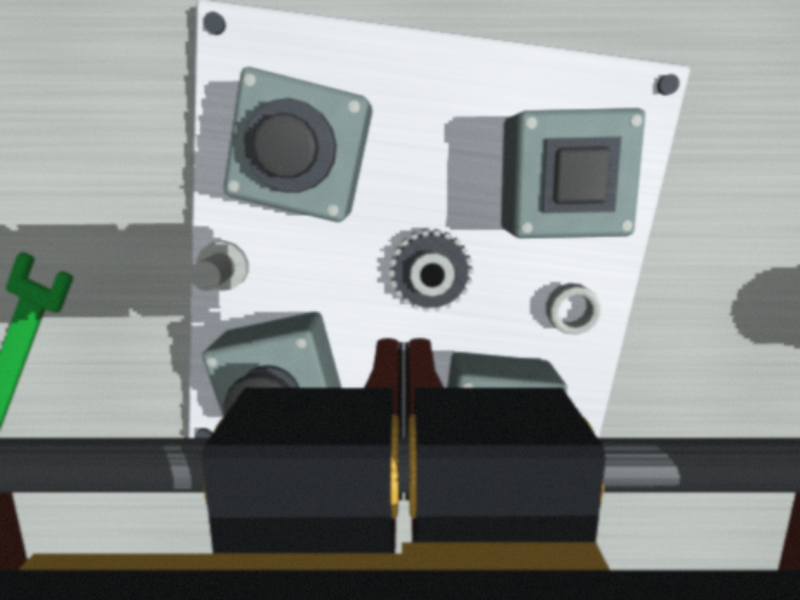

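The rocker is still over, the key down, the start button back up at 82 mm, and the loose parts have not moved.

```bash
python3 -c "
from workcell import ctrl
print(ctrl.close_job())"
```

```text
the job is handed in; nothing more can be done
None
```

I pressed the three switches in the order asked, using only the closed fingertips, and handed the job in at about 16 s.

- **Rocker:** I pushed it over to a hard stop at 19 N. The slope reversed from raised to lowered at about 0.19 rad, and the side camera showed it still over at the end.
- **Square key:** I pushed it to a hard stop at 21 N. It stayed 6 mm proud of its module, with its top at 66 mm both right after the press and at the end.
- **Round start button:** I pressed it about 6 mm to a hard stop, held it there for about 2.9 s at roughly 24 N, and let go. It came back up to 82 mm.

I never touched the mushroom stop button. In the last pictures, the gear, collar and spindle on the board looked unmoved, and the arm was clear of everything. I didn't separately check the parts lying on the table.

Two measurements disagreed:
- **Start button height:** its top measured 82 mm, not the stated 78 mm, and 10 mm above its collar instead of 6 mm. The travel and forces still fit a full 6 mm press.
- **Side camera:** its positions were up to 6 mm off the wrist camera's, so I used the wrist camera's for pressing.

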